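# Square the soldering brick into the bench stop

## Robot

A 7-joint arm with a two-finger parallel gripper is mounted at the origin on the work surface. World frame = base frame: x ahead of the robot, y to its left, z up, the work surface at z = 0. Lengths are in m, angles in rad, forces in N, time in s.
With the tool pointing down it reaches from about 0.4 to 0.9 m from the base axis. Payload 5.6 kg.
Tool frame: the origin (TCP) lies midway between the tips of the shut fingers; the grasp point (between the pads) lies 19 mm behind it; z points along the fingers, y is the line along which they close (so a half turn about z gives the same grasp; the last joint's range is limited). The gripper opens to 92 mm and grips with 3 to 60 N. Pads are 20 mm wide; open, the fingers measure 128 mm over their backs; the gripper's body (75 mm by 189 mm) begins 69 mm behind the grasp point.
Start: joints at [1.268, 0.468, -0.012, 1.603, 0.006, 1.071, -0.056], TCP at [0.167, -0.628, 0.215] pointing down, gripper open.
Joint ranges: [-2.53, 2.53], [-0.31, 2.02], [-1.57, 1.55], [0.28, 2.44], [-1.29, 4.43], [0.15, 1.84], [-2.92, 2.92]. Speed limits (rad/s): [2.57, 2.57, 3.14, 3.14, 3.14, 3.14, 3.14].

## Interface

Orientations are given as a 3x3 rotation matrix whose columns are the frame's x, y, z axes.
In Python, from station import env, effector, solver, viewer, workorder, search_frame, tip_of gives the robot as it stands. Calls block until the motion is done:
- env.reach(position, orientation): joint-space move of the TCP to a pose.
- env.movel(position, frame=None, rate=0.15): straight line of the TCP; frame=None keeps the orientation; rate is the mean speed in m/s.
- env.goto_joints(angles): joint-space move.
- effector.release() and effector.grasp(squeeze=None): open the fingers fully, or close them until they stop; squeeze is the grip in N (None keeps the last).
- env.pause(seconds).
- solver.inverse_kinematics(position, orientation): joint angles nearest the present ones, or None.
- env.sense(): the state.
- viewer.read_camera(name): name is "side" or "top" or "wrist"; returns (picture, depth): 384x512x3 uint8, red, green, blue; 384x512 float32, m along the optical axis (not along the pixel's ray), 0 where there is no reading.
- viewer.camera_info(name): a dict with "intrinsics" (3x3 intrinsics, pixels), "eye" and "rotation" of the camera in the world; the wrist camera has in their place "T_tool_cam" (4x4, takes a point from camera to tool coordinates, whose origin is the TCP and whose axes are the flange's). Camera axes: x right, y up, looking along -z (the intrinsics and any distortion apply to the point x, -y, -z); pixel columns grow to the right and rows downward; lengths in m; the calibration is good to about 2 mm. A picture is of the moment at which its call begins: read the wrist's pose just before it. camera_info takes no time and is no camera call.
A pose or a line that the arm cannot do raises env.PlanningError and nothing moves.
- workorder.finish_job(): hands the job in; it is judged then, once.
Trained networks look in the newest picture that a camera, given by its name, has taken for a name from the list of things; names that differ only in an ending like _2 or _b are one class to them, and where a whole thing is asked for, a point or a joint stands for the part that bears it (a point fixed in the world has none). Each returns a list of dicts, best first, with "score" (0 to 1); they miss things now and then, are a little off and sometimes report something else, mostly with a low value. They report only what shows in the picture. A call takes as long as a camera call.
- search_frame(camera, name): "at" ([x, y, z] in m, in world coordinates, good to about 4 mm: the middle of the surface that is visible of it).
- tip_of(camera, name): "at" ([x, y, z] in m, in world coordinates, good to about 4 mm: a listed point, or the origin of a listed thing).
The state is a dict: "t": time; "joint_positions": joint angles; "joint_velocities": joint speeds; "tau": joint torques, N m; "ee_pos": TCP position; "tcp_rot": TCP orientation; "wrist_force": force on the tool from outside, world axes, zero at the start; "moment": the same for the moment, N m; "gripper_width": finger opening in m; "grasp_force": force on a finger pad.
Only numpy, scipy, OpenCV 4.12 (cv2) and the standard library are available. Lean on these libraries where they do the work, as an engineer would, in place of code of your own. Each camera call takes 0.05 s, during which the arm holds its last target. There are 200 camera calls.

## Task

Push the large soldering brick along the bench until its long side lies flush against the steel rail and its end is hard up against the square steel stop block, so that it sits snugly in that corner; finish with the gripper clear of it. Only slide the brick with the fingers: do not grip, lift or tip it, and keep the brass ring riding flat on top without touching it. Leave everything else on the bench where it is.

Things in the scene. Friction and masses are not known exactly. Their poses are not given: they have to be found in the camera images.
- brick: Large off-white soldering brick, 120 mm long (its y), 90 mm wide (its x), 30 mm high, about 0.45 kg, loose on the bench, too wide for the gripper. Origin at the centre of its underside. It starts on the robot's side of the rail, 100 to 135 mm from the rail's front face to its centre, skewed to the rail by up to about 20 degrees.
- ring: Brass ring, 40 mm outside diameter, 32 mm inside, 12 mm high, lying loose and flat near the middle of the brick's top; it rides along by friction alone. Origin at the centre of its underside.
- rail: Straight steel rail screwed to the bench beyond the brick, 460 mm long (its y), 20 mm thick, 22 mm high. Origin on the bench at the middle of its front face (the face towards the robot); its x axis points away from the robot, through the rail, so the brick is flush when its centre is at x = -45 mm in this frame.
- stop: Square-cornered steel block screwed down against the rail's front face near its left or right end: 60 mm along x, 30 mm along y, 22 mm high. Origin at the centre of its underside, 30 mm in front of the rail's front face; axes parallel to the rail's. The brick goes against the face that looks towards the rail's middle, 15 mm from the origin (centres then 75 mm apart along y).
- holder: Tweezer holder fixed to the bench near the other end of the rail, not a stop: a round dark base of 50 mm diameter with a ball joint on a short post, 57 mm high in all, its thin arm reaching away over the rail. Origin at the centre of its base.
- offcut: Bystander: small brick of the same stuff as the large one, 50 x 70 x 30 mm, 0.15 kg, loose, beside the working area. Origin at the centre of its underside.
- jar: Bystander: small glass jar with a white cap, 48 mm diameter, 50 mm high, loose, beside the working area. Origin at the centre of its underside.
- pliers: Bystander: pliers with blue handles, about 150 mm long, 12 mm high, lying beyond the rail. Origin on the bench at the pivot.
- tweezers: Bystander: steel tweezers, about 155 mm long, 6 mm high, lying beyond the rail. Origin on the bench near the middle.
- hammer: Bystander: hammer, 220 mm long, lying to the right of the working area. Origin on the bench under it.
- brush: Bystander: brush, 170 mm long, lying to the left of the working area. Origin on the bench under it.

How it is judged:
At the end, for the whole second after the job is handed in: The brick lies flat and at rest with its long side within 4 mm of the rail's front face and square to it within 0.05 rad, its end within 4 mm of the stop's inner face, on the side towards the rail's middle; the ring lies flat on top of it (x of brick in the frame of rail between -0.049 and -0.042 m and angle between the y axis of brick and the y axis of rail, either way round below 0.05 rad and (y of brick in the frame of stop between 0.071 and 0.079 m or y of brick in the frame of stop between -0.079 and -0.071 m) and horizontal distance between brick and rail below 0.15 m and height (world z) of brick below 0.004 m and linear speed of brick below 0.01 m/s and height (world z) of ring between 0.027 and 0.034 m and angle between ring's own z axis and vertical below 0.1 rad and horizontal distance between ring and brick below 0.06 m); the robot touches nothing.
It fails at once if the brick is lifted or tipped (height (world z) of brick above 0.012 m or angle between brick's own z axis and vertical above 0.12 rad).
It fails at once if the brass ring is touched by the robot, lifted, or falls off the brick (contact force between any of the arm, the fingers and ring above 0.3 N or height (world z) of ring above 0.045 m or height (world z) of ring below 0.02 m).
It fails at once if another loose thing is moved by more than 15 mm (distance of any of offcut, jar, pliers, tweezers, hammer, brush from where it was at the start of the episode above 0.015 m).
It also fails if it takes over 48 s, if anything falls off the work surface, if the arm or the gripper's body presses on something with over 40 N, if the wrist force passes 120 N, or if a joint passes its speed limit or range.

## Working session

There is one attempt and no reset: what is moved stays moved. The work goes in short steps, each a Python script; the robot and the scene stay as the last script left them, time stands still between calls to the robot, and variables do not carry over. Pictures are saved under pics/ and viewed, at most 10 in all, crops included, and the job is handed in when it is done.

```bash
mkdir -p pics; ls; python3 - <<'E'
from station import env, effector, solver, viewer, workorder, search_frame, tip_of
import cv2,numpy as np
for c in ["top","side"]:
    p,d=viewer.read_camera(c); cv2.imwrite(f"pics/{c}0.png",p[:,:,::-1]); np.savez(f"/tmp/{c}0.npz",p=p,d=d)
    print(c,viewer.camera_info(c))
    for n in ["brick","ring","rail","stop","holder","offcut","jar"]:
        print(n,[(np.round(r["at"],3),round(r["score"],2)) for r in tip_of(c,n)[:2]])
print(env.sense())
E
```

```text
pics
top {'intrinsics': array([[495.9417284 ,   0.        , 264.51609955],
       [  0.        , 495.9417284 , 196.79096637],
       [  0.        ,   0.        ,   1.        ]]), 'eye': array([ 0.45828466, -0.00604913,  1.43768836]), 'rotation': array([[ 0.01706834,  0.99552823, -0.09290975],
       [-0.99977652,  0.01583394, -0.01400698],
       [-0.01247322,  0.09312807,  0.99557601]])}
brick [(array([ 0.535, -0.032, -0.001]), 0.65)]
ring [(array([ 0.546, -0.033,  0.03 ]), 0.44)]
rail [(array([ 0.657, -0.003, -0.001]), 0.94)]
stop [(array([ 0.632, -0.206,  0.004]), 0.69)]
holder [(array([ 0.625,  0.18 , -0.001]), 0.62)]
offcut [(array([0.483, 0.203, 0.001]), 0.79)]
jar [(array([ 0.484, -0.234,  0.004]), 0.78)]
side {'intrinsics': array([[365.74104654,   0.        , 255.83142545],
       [  0.        , 365.74104654, 195.00161258],
       [  0.        ,   0.        ,   1.        ]]), 'eye': array([0.33504172, 0.74885967, 0.71304215]), 'rotation': array([[-0.95707435,  0.17237905, -0.23301103],
       [-0.28943848, -0.61084347,  0.73695022],
       [-0.01529849,  0.77275851,  0.634515
[... 507 characters left out ...]
, 'joint_velocities': array([-0.00012538, -0.00068818,  0.00018824, -0.00030813,  0.00013696,
        0.00011409, -0.00056165]), 'tau': array([ 1.39055240e-05, -5.20358491e+01, -1.24020412e-02, -2.44047958e+01,
       -5.67163574e-02,  1.11800880e-02,  1.64977007e-05]), 'ee_pos': array([ 0.16693159, -0.62822058,  0.21461627]), 'tcp_rot': array([[ 9.66457772e-01,  2.56825574e-01, -5.78234967e-06],
       [ 2.56825573e-01, -9.66457767e-01, -9.57015829e-05],
       [-3.01670107e-05,  9.10064833e-05, -9.99999995e-01]]), 'wrist_force': array([-0.30671082,  0.7171371 ,  0.3189791 ]), 'moment': array([ 0.0141217 , -0.01343031,  0.02683869]), 'grasp_force': 0.0, 'gripper_width': 0.09189605304278912}
```

```bash
cat > h.py <<'E'
from station import env, effector, solver, viewer, workorder, search_frame, tip_of
import cv2,numpy as np
def cloud(c="top"):
    p,d=viewer.read_camera(c); i=viewer.camera_info(c); K=i["intrinsics"]
    v,u=np.mgrid[:384,:512]
    P=np.stack([(u-K[0,2])/K[0,0]*d,-(v-K[1,2])/K[1,1]*d,-d],-1)@i["rotation"].T+i["eye"]
    P[d==0]=np.nan
    return p,P
def rect(P,m):
    (c,s,a)=cv2.minAreaRect((P[m][:,:2]*1000).astype(np.float32)); return np.round(c,1),np.round(s,1),round(a,2)
def measure():
    """rail front-face line, brick top rectangle (world, mm)"""
    p,P=cloud(); x,y,z=np.moveaxis(P,-1,0)
    sat=cv2.cvtColor(p,cv2.COLOR_RGB2HSV)[...,1]
    return p,P,x,y,z
E
python3 - <<'E'
from h import *
p,P,x,y,z=measure()
for n,(a,b) in dict(bench=(-.02,.01),).items():
    m=(z>a)&(z<b)&(x>.3)&(x<.8)&(abs(y)<.3); print(n,np.median(z[m]))
m=((z>.024)&(z<.037)&(x>.42)&(x<.63)&(y>-.15)&(y<.1)).astype(np.uint8)
n,l,s,_=cv2.connectedComponentsWithStats(m); k=1+np.argmax(s[1:,4]); print("brick",rect(P,l==k),np.median(z[l==k]))
m=(z>.015)&(z<.03)&(x>.6)&(x<.72)&(abs(y)<.23)
m2=m&(y>-.17)&(y<.13); print("rail",rect(P,m2), np.median(z[m2]))
# front edge per column
ys=np.arange(-.17,.13,.01); e=[np.min(x[m2&(abs(y-q)<.005)]) for q in ys]; b=[np.max(x[m2&(abs(y-q)<.005)]) for q in ys]
print(np.polyfit(ys,e,1),np.polyfit(ys,b,1)); print(np.round(e,4))
st=(z>.014)&(z<.03)&(x>.59)&(x<.645)&(y<-.15)&(y>-.27); print("stop",rect(P,st),st.sum())
cv2.imwrite("pics/t1.png",cv2.resize(p[90:290,100:430,::-1],None,fx=2.4,fy=2.4,interpolation=cv2.INTER_CUBIC))
E
```

```text
bench 0.00043501945631652106
brick (array([538.6, -27.2]), array([119.8,  89.9]), 85.59) 0.03040500030038007
rail (array([685.5, -19.6]), array([ 55.9, 299.8]), 1.49) 0.02226155765009996
[-0.02263062  0.6582499 ] [0.00197907 0.68339181]
[0.662  0.6618 0.6616 0.6612 0.6612 0.6613 0.6607 0.6603 0.6602 0.6597
 0.6603 0.6603 0.6601 0.6581 0.6589 0.6587 0.6587 0.6574 0.6584 0.6588
 0.6568 0.6588 0.6557 0.6581 0.656  0.656  0.6577 0.6552 0.6549 0.6556
 0.6555]
stop (array([ 623.1, -202.3]), array([43.4, 29.7]), 0.83) 168
```

View pics/t1.png

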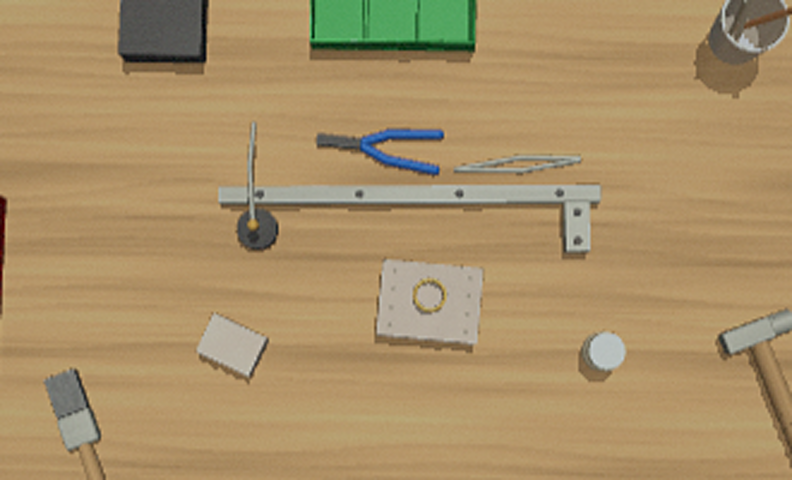

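The top view shows the brick at about (430,300) with the ring near its middle. The stop is at the right end of the rail (577,225), the holder at the left end (257,230), and the jar at (605,350). Depth fits agree with the given sizes: the brick is 120×90 mm with its top at 30 mm, skewed about 5.7° to the rail.

```bash
cat >> h.py <<'E'
ra=0.0226; n=np.array([np.cos(ra),np.sin(ra),0]); t=np.array([-np.sin(ra),np.cos(ra),0])
def R(a):  # tool x axis at heading a, pointing down
    c,s=np.cos(a),np.sin(a); return np.array([[c,s,0],[s,-c,0],[0,0,-1.]])
def st(tag=""):
    s=env.sense(); print(tag,round(s["t"],2),np.round(s["ee_pos"],4),"F",np.round(s["wrist_force"],1),round(s["gripper_width"],3)); return s
def brick():
    p,P,x,y,z=measure()
    m=((z>.0265)&(z<.036)&(x>.42)&(x<.69)&(y>-.22)&(y<.1)).astype(np.uint8)
    k_,l,s,_=cv2.connectedComponentsWithStats(m); k=1+np.argmax(s[1:,4]); print("brick",rect(P,l==k)); return p
E
python3 - <<'E'
from h import *
b=np.radians(-4.41); c=np.array([.5386,-.0272,0]); bx=np.array([np.cos(b),np.sin(b),0])
Z=np.array([0,0,.011])
p0=c-.078*bx+Z
env.reach(p0+[0,0,.12],R(b)); st("above")
env.movel(p0,R(b),rate=.12); s0=st("down")
env.movel(c-.058*bx+Z,R(b),rate=.06); st("near")
f=np.array([.6582+.0226*.0272,-.0272,0])   # rail front there
g=f-.100*n+Z
env.movel(g-.008*n,R(ra),rate=.04); st("pushed")
for i in range(1,6):
    env.movel(g-.008*n+.002*i*n,R(ra),rate=.02); s=st(i)
    if abs(s["wrist_force"]@n)>12: break
brick()
E
```

```text
above 3.27 [ 0.461  -0.0219  0.131 ] F [ 0.7 -0.7 -0.6] 0.092
down 4.42 [ 0.4613 -0.0212  0.0115] F [ 0.6 -0.8  0.3] 0.092
near 4.9 [ 0.481  -0.0228  0.011 ] F [-0.2 -0.2  0.3] 0.092
pushed 6.81 [ 0.5508 -0.0296  0.0111] F [-1.2 -0.5 -1.3] 0.092
1 7.06 [ 0.5531 -0.0296  0.0111] F [-1.6 -1.   0.4] 0.092
2 7.31 [ 0.5552 -0.0295  0.0111] F [-2.1 -0.4 -0.1] 0.092
3 7.56 [ 0.5572 -0.0295  0.011 ] F [-1.6  0.  -0.6] 0.092
4 7.81 [ 0.5592 -0.0294  0.011 ] F [-1.4 -0.5 -0.3] 0.092
5 8.06 [ 0.5594 -0.0294  0.0109] F [-5.4 -0.3  4.7] 0.092
brick (array([642.8, -11.1]), array([32.8, 83.1]), 1.25)
```

```bash
python3 - <<'E'
from h import *
p=env.sense()["ee_pos"]
env.movel(p-.02*n,R(ra),rate=.08)
env.movel(p-.02*n+[0,0,.1],R(ra),rate=.2)
cands=[ra-np.pi/2,ra+np.pi/2]
Z=np.array([0,0,.011])
c=np.array([.6138,-.0285,0]); p0=c+.090*t+Z
q=env.sense()["joint_positions"]
sol=[(np.abs(j-q).max(),a) for a in cands if (j:=solver.inverse_kinematics(p0,R(a))) is not None]
a=min(sol)[1]; print(sol); open("/tmp/a","w").write(str(a))
effector.grasp(10)
env.reach(p0+[0,0,.1],R(a)); st("above")
pic=brick(); cv2.imwrite("pics/t2.png",cv2.resize(pic[90:290,100:430,::-1],None,fx=2.4,fy=2.4,interpolation=cv2.INTER_CUBIC))
E
```

```text
[(np.float64(1.0799525659538416), -1.5481963267948966), (np.float64(1.123999081253428), 1.5933963267948965)]
above 11.68 [0.6111 0.0611 0.1105] F [-0.   0.4 -0.3] 0.0
brick (array([614.1, -28.6]), array([ 89.8, 117.3]), 0.57)
```

View pics/t2.png

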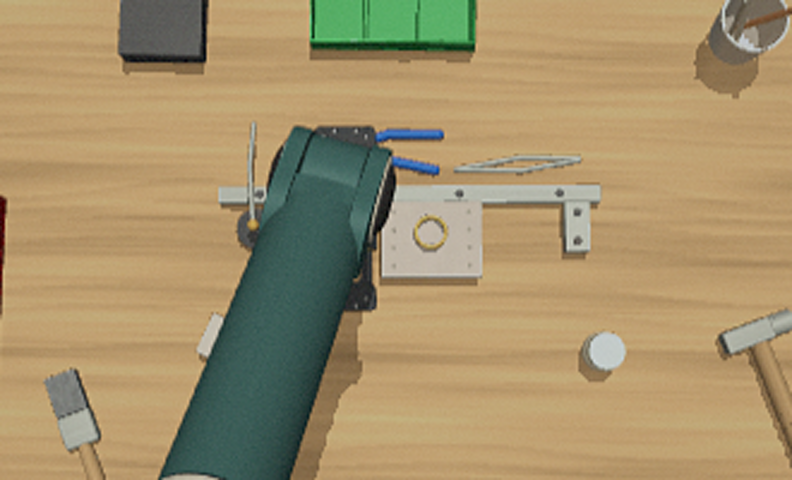

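The brick is now flush with the rail, with the ring at (430,232). The gripper is over the free strip to its left, so next I push along the rail.

```bash
python3 - <<'E'
from h import *
a=float(open("/tmp/a").read()); Z=np.array([0,0,.011])
p0=np.array([.6138,-.0285,0])+.090*t+Z
env.movel(p0,R(a),rate=.12); st("down")
env.movel(p0-.016*t,R(a),rate=.05); st("near")
L=(p0[1]+.0575)-.008
env.movel(p0-L*t,R(a),rate=.04); st("pushed")
for i in range(1,10):
    q=p0-(L+.002*i)*t
    env.movel(q,R(a),rate=.02); s=st(i)
    if (s["ee_pos"]-q)@t>.001 or abs(s["wrist_force"]@t)>8: break
E
```

```text
down 12.71 [0.6124 0.0613 0.0116] F [ 1.1  0.1 -0.4] 0.001
near 13.18 [0.6122 0.045  0.0112] F [-0.8  0.6 -0.5] 0.001
pushed 15.7 [ 0.6143 -0.0494  0.011 ] F [-0.3  1.8 -1.6] 0.0
1 15.95 [ 0.6143 -0.0518  0.011 ] F [-0.1  0.8 -0.8] 0.0
2 16.2 [ 0.6144 -0.0539  0.0111] F [1.3 2.7 0.2] 0.0
3 16.45 [ 0.6145 -0.0558  0.0111] F [0.1 1.2 0.6] 0.001
4 16.7 [ 0.6145 -0.0577  0.0111] F [-0.7  2.8  0.5] 0.001
5 16.95 [ 0.6145 -0.0596  0.011 ] F [-0.2  2.3  1.6] 0.001
6 17.2 [ 0.6146 -0.0603  0.0111] F [-0.6  3.3  2.7] 0.001
```

```bash
python3 - <<'E'
from h import *
a=float(open("/tmp/a").read())
p=env.sense()["ee_pos"]
env.movel(p-.004*t,R(a),rate=.02); s=st("firm"); p=s["ee_pos"]
env.movel(p+.025*t,R(a),rate=.08)
env.movel(p+.025*t+[0,0,.1],R(a),rate=.2)
effector.release()
c=np.array([.6160,p[1]-.070,0]); g=c-.055*n+[0,0,.011]
env.reach(g-.025*n+[0,0,.1],R(ra)); st("above")
pic=brick(); 
env.movel(g-.025*n,R(ra),rate=.12); st("down")
env.movel(g-.004*n,R(ra),rate=.05)
for i in range(1,8):
    q=g+(-.004+.002*i)*n
    env.movel(q,R(ra),rate=.02); s=st(i)
    if (q-s["ee_pos"])@n>.0015 or -s["wrist_force"]@n>9: break
p=s["ee_pos"]
env.movel(p-.03*n,R(ra),rate=.08); env.movel(p-.03*n+[0,0,.15],R(ra),rate=.2)
env.movel([.40,-.02,.25],R(ra),rate=.2); st("clear")
p,P,x,y,z=measure(); brick()
m=(z>.014)&(z<.0265)&(x>.595)&(x<.645)&(y<-.17)&(y>-.27); print("stop",rect(P,m))
cv2.imwrite("pics/t3.png",cv2.resize(p[150:230,250:380,::-1],None,fx=6,fy=6,interpolation=cv2.INTER_CUBIC))
E
```

```text
firm 17.49 [ 0.6145 -0.0604  0.0111] F [-2.3  9.9  3. ] 0.001
above 21.38 [ 0.5362 -0.132   0.111 ] F [ 0.5 -0.3 -0.2] 0.092
brick (array([ 618.7, -128.6]), array([ 84.2, 118. ]), 0.89)
down 22.42 [ 0.5366 -0.1323  0.0116] F [-0.1  0.1  0.4] 0.092
1 23.23 [ 0.5589 -0.1317  0.011 ] F [0.3 0.7 0.2] 0.092
2 23.48 [ 0.5611 -0.1316  0.011 ] F [ 0.3 -0.6 -0.8] 0.092
3 23.73 [ 0.5615 -0.1316  0.0108] F [-4.9  0.5  3. ] 0.092
4 23.98 [ 0.5616 -0.1317  0.0106] F [-8.9  0.6  7.8] 0.092
clear 26.57 [ 0.4002 -0.0206  0.2496] F [-0.  -0.   0.2] 0.092
brick (array([ 617. , -129.8]), array([ 92.5, 120.2]), 0.59)
stop (array([ 622.4, -195.5]), array([44.4, 45.8]), 5.75)
```

View pics/t3.png

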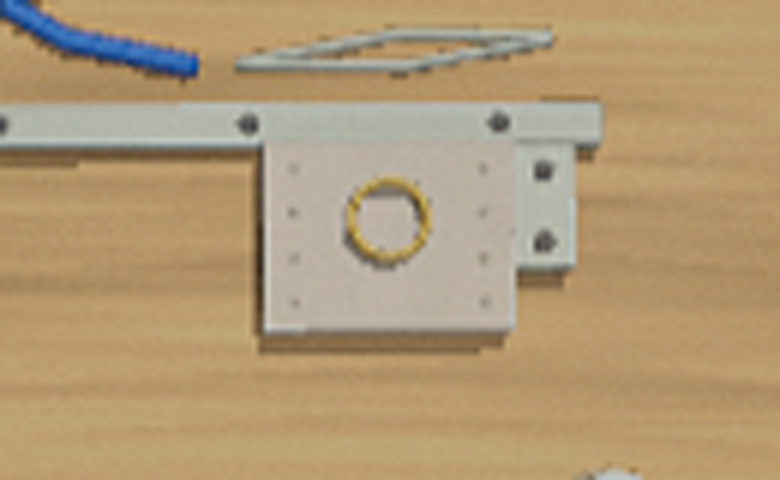

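The brick sits in the corner, flush with the rail (row about 145) and touching the stop (column about 515). The ring is flat at (388,220), and the arm stalled against contact on both axes.

```bash
python3 -c "
from station import workorder
print(workorder.finish_job())"
```

```text
the job is handed in; nothing more can be done
None
```

The brick is pushed flush against the rail and hard up against the stop, the ring is still flat on top, the gripper is clear, and the job is handed in at about 27 s of the 48 s allowed; no verdict was returned.

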